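# Lock the cutter drawer by feel

### The job

Push the ajar drawer of the iron cabinet fully shut. Then take the red T-key from its wooden stand, fit it into the lock on top of the cabinet and, pressing only lightly, turn it gently back and forth until it drops into the hidden keyway; then turn it clockwise to the locked stop and leave it standing there. Do not force the key, and leave the other things where they are.

Things in the scene. Friction and masses are not known exactly. Their poses are not given: they have to be found in the camera images.
- cabinet: Low dark cast-iron drawer cabinet, 260 x 260 mm, top 120 mm above the table, fixed on the middle of a galvanised base plate 300 (x) x 520 (y) x 4 mm that lies on the table. Origin: on the table under the cabinet's centre; its x axis points from the drawer front to the back, z up. Other tools stand on the base plate to both sides.
- lock (a point): Centre of the lock's mouth, on its upright axis. Steel housing 56 x 56 x 36 mm on the cabinet top, axis 80 mm behind the cabinet's front face, with a round well 35 mm wide (mouth chamfered 2 mm). A thin black rubber dust guard hides the inside and gives no resistance. Floor of the well: 36 mm below the mouth.
- cam_face (a point): Centre of the cam's flat face, 23 mm below the mouth. One straight slot, 8 mm wide, 13 mm deep, runs right across it; its direction, unseen, lies within 37 degrees (0.65 rad) either side of the cabinet's x axis (white dot). The key drops in when its blade is within about 4 degrees of it; off it, under 3 to 8 N of push, the key slides round on the face; pushed hard it may drag the cam along.
- locked_mark (a point): Red dot on top of the housing, 23.5 mm from the axis: locked stop, 69 degrees (1.2 rad) clockwise from above of the cabinet's x axis. A key in the slot turns the cam against about 0.22 N m of friction, with about 0.07 rad of play, to a hard stop where slot and handle point at this dot; it stays where left and is locked from 57 degrees (1.0 rad) on.
- drawer (a joint): How far the drawer stands open, in m: 0 fully shut; 0.02 to 0.045 at the start; it slides towards the robot, out of the cabinet's front face, and stays where it is left. About 3 N of friction plus 12 N per m/s.
- drawer_front (a point): Middle of the outer face of the drawer front, 110 mm above the table, at its top edge; the face (230 mm wide, 96 mm high) can be pushed here. The brass cup pull below reaches 18 mm out of the face, 42 to 64 mm above the table. When the drawer is shut the face stands 7 mm proud of the cabinet's front.
- key: Steel T-key, red handle, 88 mm high, 0.15 to 0.23 kg. Origin: centre of its lower end; z up the stem; x along blade and handle; same after a half turn about z. Blade 32 (x) x 6 (y) mm from 0 to 14 mm (lowest 1.5 mm only 31 x 5), round collar 33 mm wide from 14 to 24, stem 16 thick, handle bar 52 (x) x 12 (y) x 26 mm. Starts upright in the stand's hole, lower end 10 mm above the table.
- key_handle (a point): Centre of the key's handle bar, 75 mm above its lower end; grip it here across the 12 mm (along the key's y). A gentle hand keeps the push on the key under about 15 N and the twist under about 0.5 N m.
- stand: Fixed beech block, 70 x 70 x 40 mm, with a round hole 36 mm wide and 30 mm deep that holds the key. Origin: centre of its underside. Left or right in front of the robot.
- jar: Bystander: amber jar, 68 mm wide, 110 mm high, on the other side from the stand. Origin: centre of its underside.
- cutters: Bystander: stack of three tin hexagon cutters, 83 mm across, 78 mm high, on the base plate. Origin: centre of its underside.
- stamp: Bystander: brass cookie stamp with beech handle, 60 mm wide, 82 mm high, on the base plate. Origin: centre of its underside.
- dredger: Bystander: stainless dredger shaker, domed lid, 68 mm wide, 111 mm high, on the base plate. Origin: centre of its underside.
- crock: Bystander: small grey stoneware crock, 72 mm wide, 75 mm high, on the base plate. Origin: centre of its underside.
There are look-alikes about, which are no part of the job. Leave any orange look-alike of the key alone.

How it is judged:
On the way, in this order (a step that is already met when the one before it is completed fails the run):
1. the drawer is fully shut (value of joint drawer below 0.004 m), for 0.1 s.
2. the key has dropped into the hidden keyway of the lock (z of key in the frame of lock below -0.032 m and horizontal distance between key and lock below 0.006 m and value of joint drawer below 0.004 m), for 0.1 s.
At the end, for the whole second after the job is handed in: Drawer shut within 4 mm; key released, at rest, upright within 7 degrees, within 6 mm of the lock axis, lower end at least 32 mm below the lock mouth (dropped into the slot), turned clockwise so that its handle lies at least 57 degrees from the cabinet's x axis (all of step 2 and angle between key's own z axis and vertical below 0.12 rad and angle between the x axis of key and the x axis of cabinet, either way round above 1 rad and linear speed of key below 0.02 m/s and contact force between the fingers and key below 0.1 N); the robot touches nothing.
It fails at once if the key is forced: more than 40 N between the key and the cabinet or its lock (contact force between key and cabinet above 40 N).
It fails at once if a bystander (jar, cutters, stamp, dredger or crock) is moved more than 30 mm (distance of any of jar, cutters, stamp, dredger, crock from where it was at the start of the episode above 0.03 m).
It also fails if it takes over 69 s, if anything falls off the work surface, if the arm or the gripper's body presses on something with over 40 N, if the wrist force passes 120 N, or if a joint passes its speed limit or range.

### The arm

A 6-joint arm with a two-finger parallel gripper is mounted at the origin on the work surface. World frame = base frame: x ahead of the robot, y to its left, z up, the work surface at z = 0. Lengths are in m, angles in rad, forces in N, time in s.
With the tool pointing down it reaches from about 0.35 to 0.875 m from the base axis. Payload 4.2 kg.
Tool frame: the origin (TCP) lies midway between the tips of the shut fingers; the grasp point (between the pads) lies 19 mm behind it (manip.grip_depth is the distance from the TCP to the grasp point, in m); z points along the fingers, y is the line along which they close (so a half turn about z gives the same grasp; the last joint's range is limited). The gripper opens to 85 mm and grips with 20 to 120 N. Pads are 22 mm wide; open, the fingers measure 114 mm over their backs; the gripper's body (76 mm by 85 mm) begins 54 mm behind the grasp point. The pads swing forward as they close: fully open they stand 13 mm farther back than shut.
Start: joints at [-1.011, 0.385, 0.008, 0, -1.194, -0.259], TCP at [0.185, -0.597, 0.201] pointing down, gripper open.
Joint ranges: [-3.14, 3.14], [-1.21, 2.06], [-1.07, 1.41], [-3.16, 2.05], [-2.99, -0.16], [-3.1, 3.1]. Speed limits (rad/s): [2.79, 2.79, 3.14, 3.14, 3.14, 3.14].

### API

Orientations are given as a unit quaternion [w, x, y, z].
In Python, from station import manip gives the robot as it stands.
- The arm moves only by the tool carry_out, never from a script. Its argument "deltas" is a list of rows, each an object of numbers: "x", "y", "z": the shift along the tool's x, y, z in mm; "roll": the turn about the tool's z in rad; "hand": the opening in per cent of the stroke, from 0 (shut) to 100 (fully open). A call has 1 to 8 rows; each row is the pose to reach, as a shift and turn from the pose commanded when the call began, along the tool's axes at that moment; what a row does not reach only later rows make up. A row lasts 1/12 s, in which the tool goes at most 41.7 mm and 7.16 degrees, less where a joint would pass 70% of its speed; a pose out of reach is approached as far as the arm can. A call with a gripper value outside its range is refused whole. The fingers move at their own pace and stop on an object; "newtons" is the grip in N (left out, the last holds). Time passes only in rows, so rows that repeat a pose let the fingers close. It gives the time, the measured TCP pose, the force, the opening and the grip force at its end, in the units of the state.
- manip.observe(): the state, without advancing time (a new reading comes with each control period).
- manip.get_image(name): name is "scene" or "top" or "wrist"; returns a dict with "frame" (400x640x3 uint8, blue, green, red), "fx", "fy", "cx", "cy" (pixels), "position" and "orientation" of the camera in the world; the wrist camera has in their place "tool_from_camera" (4x4, takes a point from camera to tool coordinates, whose origin is the TCP and whose axes are the flange's). Camera axes: x right, y down, z forward; pixel columns grow to the right and rows downward; lengths in m; the calibration is good to about 2 mm. A picture is of the moment at which its call begins: read the wrist's pose just before it. There is no depth.
- manip.close_job(): hands the job in; it is judged then, once.
Trained networks look in a picture, given as the dict that the camera call returned (one of the last four; its "shot" number tells which), for a name from the list of things; names that differ only in an ending like _2 or _b are one class to them, and where a whole thing is asked for, a point or a joint stands for the part that bears it (a point fixed in the world has none). Each returns a list of dicts, best first, with "conf" (0 to 1); they miss things now and then, are a little off and sometimes report something else, mostly with a low value. They report only what shows in the picture. A call takes as long as a camera call. They do not tell look-alikes from the thing itself.
- manip.recognise(picture, target): "location" ([column, row] in pixels, amid what is visible of it).
The state is a dict: "time": time; "q": joint angles; "joint_velocities": joint speeds; "joint_efforts": joint torques, N m; "tool_pos": TCP position; "orientation": TCP orientation; "contact_force": force on the tool from outside, world axes, zero at the start; "wrist_torque": the same for the moment, N m; "finger_gap": opening from 0.0 (shut) to 1.0 (fully open); "finger_force": force on a finger pad.
Only numpy, scipy, OpenCV 4.12 (cv2) and the standard library are available. Lean on these libraries where they do the work, as an engineer would, in place of code of your own. Each camera call takes 0.05 s, during which the arm holds its last target. There are 200 camera calls.

## Working session

There is one attempt and no reset: what is moved stays moved. The work goes in short steps, Python scripts to look and compute and a tool call to move; the robot and the scene stay as the last step left them, time stands still between calls to the robot, and variables do not carry over. Pictures are saved under pics/ and viewed, at most 10 in all, crops included, and the job is handed in when it is done.

Besides the shell and the picture viewer there is one more tool, called after "Emit:" in YAML: its name, and indented under it one key for each argument. carry_out: Moves the arm, as the interface text tells. Its arguments: {"type":"object","properties":{"deltas":{"type":"array"},"newtons":{"type":"number"}},"required":["deltas"]}

```bash
mkdir -p pics
cat > h.py <<'E'
import numpy as np, cv2
from scipy.spatial.transform import Rotation as R
from station import manip
def rot(q): return R.from_quat([q[1],q[2],q[3],q[0]]).as_matrix()
def cam(p,s=None):
    if 'tool_from_camera' in p:
        T=np.array(p['tool_from_camera']); Rt=rot(s['orientation']); return Rt@T[:3,:3], Rt@T[:3,3]+np.array(s['tool_pos'])
    return rot(p['orientation']), np.array(p['position'])
def ray(p,uv,s=None):
    C,o=cam(p,s); d=C@np.array([(uv[0]-p['cx'])/p['fx'],(uv[1]-p['cy'])/p['fy'],1]); return o,d/np.linalg.norm(d)
def atz(p,uv,z,s=None):
    o,d=ray(p,uv,s); return o+d*(z-o[2])/d[2]
def proj(p,X,s=None):
    C,o=cam(p,s); v=C.T@(np.array(X)-o); return [p['fx']*v[0]/v[2]+p['cx'],p['fy']*v[1]/v[2]+p['cy']]
E
python3 - <<'E'
from h import *
s=manip.observe(); print({k:np.round(v,3) for k,v in s.items()})
np.set_printoptions(precision=3,suppress=True)
ims=[]
Z={'key_handle':.085,'lock':.156,'locked_mark':.156,'drawer_front':.11,'stand':.02,'jar':.055,'key':.06,'cabinet':.12,'cutters':.043,'stamp':.045,'dredger':.06,'crock':.04}
for n in('top','scene'):
    p=manip.get_image(n); cv2.imwrite(f'pics/{n}0.png',p['frame']); print(n,p['position'])
    for t,z in Z.items():
        try:
            for r in manip.recognise(p,t)[:3]: print(n,t,np.round(r['location']),round(r['conf'],2),atz(p,r['location'],z))
        except Exception as e: print(t,e)
E
```

```text
{'time': np.float64(0.0), 'q': array([-1.011,  0.386,  0.007, -0.   , -1.194, -0.259]), 'joint_velocities': array([-0.002, -0.001, -0.   ,  0.001, -0.   ,  0.001]), 'joint_efforts': array([ 1.0000e-03, -3.9229e+01,  1.8840e+01,  4.1860e+00, -5.0000e-03,
        0.0000e+00]), 'tool_pos': array([ 0.185, -0.596,  0.2  ]), 'orientation': array([-0.   , -0.15 ,  0.989,  0.001]), 'contact_force': array([-0.439,  0.253,  0.127]), 'wrist_torque': array([-0.021,  0.017,  0.011]), 'finger_force': np.float64(0.0), 'finger_gap': np.float64(0.997)}
top [ 0.453 -0.025  0.905]
top key_handle [442. 252.] 0.82 [ 0.412 -0.278  0.085]
top key_handle [448. 300.] 0.78 [ 0.311 -0.285  0.085]
top key_handle [443. 212.] 0.67 [ 0.499 -0.285  0.085]
top lock [443. 250.] 0.68 [ 0.42  -0.258  0.156]
top lock [301. 140.] 0.64 [0.652 0.019 0.156]
top locked_mark [300. 138.] 0.94 [0.655 0.021 0.156]
top drawer_front [292. 199.] 0.75 [0.534 0.044 0.11 ]
top stand [432. 252.] 0.86 [ 0.411 -0.274  0.02 ]
top jar [186. 268.] 0.61 [0.389 0.292 0.055]
top jar [294. 198.] 0.35 [0.543 0.045 0.055]
top jar [431. 248.] 0.23
[... 972 characters left out ...]
front [343. 204.] 0.72 [0.537 0.054 0.11 ]
scene stand [217. 210.] 0.74 [ 0.426 -0.28   0.02 ]
scene jar [420. 170.] 0.8 [0.389 0.301 0.055]
scene jar [263. 271.] 0.7 [ 0.676 -0.161  0.055]
scene key [209. 172.] 0.83 [ 0.308 -0.298  0.06 ]
scene key [211. 199.] 0.63 [ 0.419 -0.291  0.06 ]
scene key [209. 227.] 0.57 [ 0.52  -0.293  0.06 ]
scene cabinet [344. 281.] 0.67 [0.777 0.016 0.12 ]
scene cutters [267. 241.] 0.6 [ 0.575 -0.148  0.043]
scene stamp [426. 283.] 0.93 [0.759 0.215 0.045]
scene dredger [261. 271.] 0.98 [ 0.679 -0.166  0.06 ]
scene dredger [212. 197.] 0.25 [ 0.411 -0.287  0.06 ]
scene crock [417. 238.] 0.8 [0.621 0.23  0.04 ]
scene crock [269. 240.] 0.72 [ 0.57  -0.144  0.04 ]
```

View pics/top0.png

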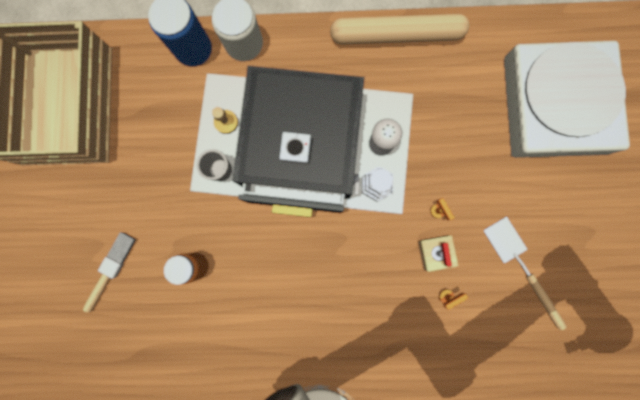

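View pics/scene0.png

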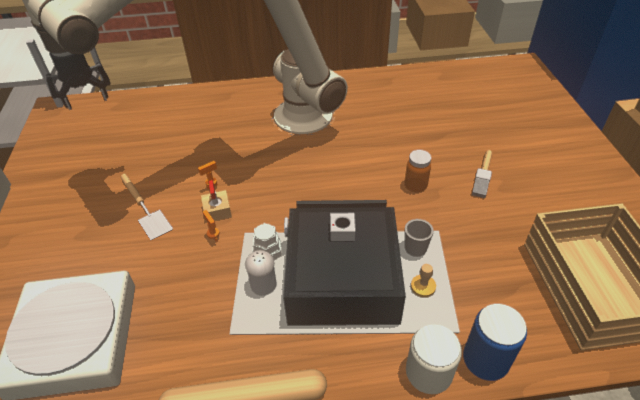

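The top view shows the red key at (446,252) in the beech stand (438,253). Two orange look-alikes stand free at (442,210) and (452,298). The lock housing is at (295,147), and the drawer is ajar with its yellow pull at (292,211). I choose the red one in the stand and will check it in a close crop.

Run:
```python
from h import *
np.set_printoptions(precision=4,suppress=True)
p=manip.get_image('top'); f=p['frame']
a=cv2.resize(f[195:315,400:480],None,fx=5,fy=5,interpolation=3)
b=cv2.resize(f[120:220,230:310+60],None,fx=5,fy=5,interpolation=3)[:, :]
cv2.imwrite('pics/c1.png',np.hstack([a,cv2.copyMakeBorder(cv2.resize(b,(400,286)),0,314,0,0,0)]))
cv2.imwrite('pics/c2.png',cv2.resize(f[60:220,185:420],(800,545),interpolation=3))
for n,z,c in (('plate',.004,[(207,74),(413,94),(403,212),(191,192)]),('cab',.12,[(249,67),(363,77),(354,192),(235,183)])):
    P=np.array([atz(p,u,z)[:2] for u in c]); print(n,P.mean(0),P.tolist(),np.degrees(np.arctan2(*(P[1]-P[0]))),)
print('lock',atz(p,(295,147),.156))
```

```text
plate [0.6862 0.0237] [[0.8692932669945745, 0.2621139658427684], [0.7994507327254419, -0.2535418747622643], [0.5062608333182184, -0.2146308181445738], [0.5697509136860252, 0.30102718621384406]] -172.28656484378448
cab [0.6853 0.0226] [[0.8284458167596065, 0.13215566098116818], [0.7968418254828906, -0.11742600579780638], [0.5447166201449628, -0.08879723412472151], [0.5713901051012485, 0.16448420978872902]] -172.7831677777537
lock [0.637  0.0317 0.156 ]
```

View pics/c1.png

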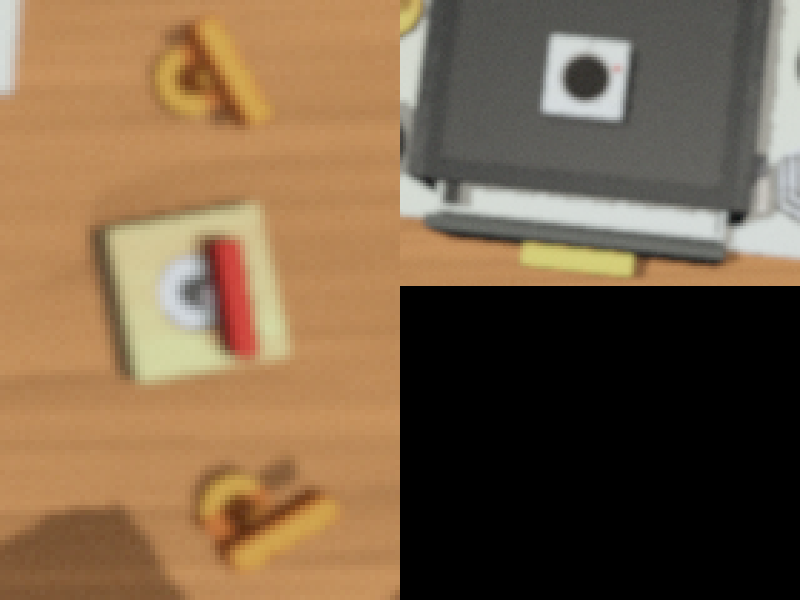

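View pics/c2.png

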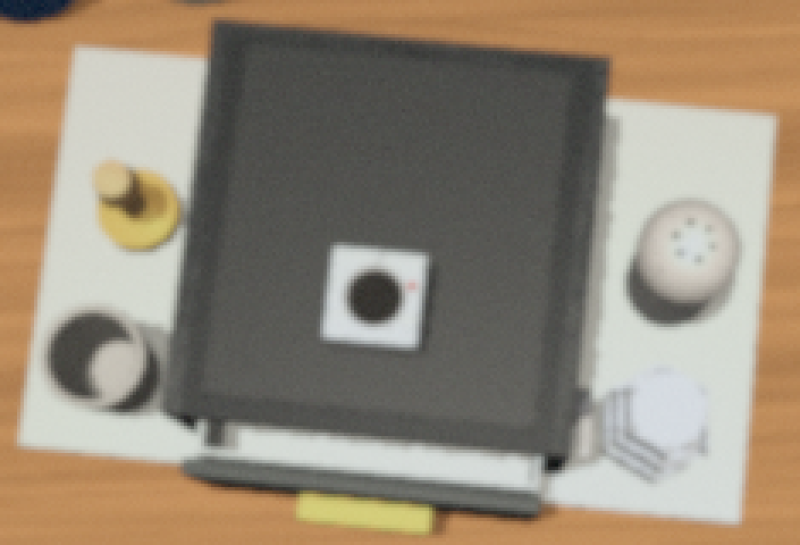

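The crop confirms it: the red key stands in the beech block at about (446,254), its handle roughly 10° off world x. The two orange ones stand free. The lock shows its red dot to the right of the mouth. The cabinet's yaw is about -7.5°. I close the hand and push the drawer first.

Emit:
carry_out:
  deltas:
    - {"x": -210, "y": 249, "z": 0, "roll": -0.96, "hand": 0}
    - {"x": -210, "y": 249, "z": 0, "roll": -0.96, "hand": 0}
    - {"x": -210, "y": 249, "z": 0, "roll": -0.96, "hand": 0}
    - {"x": -210, "y": 249, "z": 0, "roll": -0.96, "hand": 0}
    - {"x": -210, "y": 249, "z": 0, "roll": -0.96, "hand": 0}
    - {"x": -210, "y": 249, "z": 0, "roll": -0.96, "hand": 0}
    - {"x": -210, "y": 249, "z": 0, "roll": -0.96, "hand": 0}
    - {"x": -210, "y": 249, "z": 0, "roll": -0.96, "hand": 0}
  newtons: 30

```text
time: 2.02
tool_pos: [0.3124, -0.2947, 0.2013]
orientation: [0.0, -0.592, 0.806, -0.0]
contact_force: [0.1, 0.2, -0.8]
finger_gap: -0.002
finger_force: 0.0
```

```bash
cat >> h.py <<'E'
np.set_printoptions(precision=4,suppress=True)
def yaw(s): 
    X=rot(s['orientation'])[:,0]; return np.degrees(np.arctan2(X[1],X[0]))
def go(x,y,z,yw):
    s=manip.observe(); A=rot(s['orientation']); d=A.T@(np.array([x,y,z])-s['tool_pos'])*1000
    r=np.radians((yaw(s)-yw+180)%360-180)
    print('t',round(float(s['time']),2),'pos',np.array(s['tool_pos']),'yaw',round(yaw(s),1),'q',np.array(s['q']),'F',np.array(s['contact_force']),'gap',round(float(s['finger_gap']),3),'-> d',d.round(1),'roll',round(r,3))
E
python3 -c "
from h import *
go(.46,.053,.2,-7.5)
p=manip.get_image('wrist');print(p['tool_from_camera'])"
```

```text
t 2.02 pos [ 0.3124 -0.2947  0.2013] yaw -107.4 q [-0.3751  0.0435 -0.4386 -0.0002 -1.0876  0.0714] F [ 0.0585  0.2437 -0.7827] gap -0.002 -> d [-375.9  -36.8    1.4] roll -1.744
[[-0.0006 -0.9536 -0.301   0.0755]
 [ 1.     -0.0005 -0.0004 -0.0001]
 [ 0.0003 -0.301   0.9536 -0.1732]
 [ 0.      0.      0.      1.    ]]
```

Emit:
carry_out:
  deltas:
    - {"x": -310, "y": -30, "roll": -0.96}
    - {"x": -310, "y": -30, "roll": -0.96}
    - {"x": -310, "y": -30, "roll": -0.96}
    - {"x": -310, "y": -30, "roll": -0.96}
    - {"x": -310, "y": -30, "roll": -0.96}
    - {"x": -310, "y": -30, "roll": -0.96}
    - {"x": -310, "y": -30, "roll": -0.96}
    - {"x": -310, "y": -30, "roll": -0.96}

```text
$.deltas[0]: bad value
```

```bash
python3 -c "
from h import *
go(.45,.055,.12,-7.5)"
```

```text
t 2.07 pos [ 0.3138 -0.2914  0.2014] yaw -107.1 q [-0.3675  0.041  -0.4403 -0.0019 -1.0877  0.0707] F [ 0.1832  3.8211 -0.4969] gap -0.002 -> d [-371.   -28.5   82. ] roll -1.738
```

Each row needs all its fields.

Emit:
carry_out:
  deltas:
    - {"x": -310, "y": -24, "z": 0, "roll": -0.96, "hand": 0}
    - {"x": -310, "y": -24, "z": 0, "roll": -0.96, "hand": 0}
    - {"x": -310, "y": -24, "z": 0, "roll": -0.96, "hand": 0}
    - {"x": -310, "y": -24, "z": 0, "roll": -0.96, "hand": 0}
    - {"x": -310, "y": -24, "z": 0, "roll": -0.96, "hand": 0}
    - {"x": -310, "y": -24, "z": 0, "roll": -0.96, "hand": 0}
    - {"x": -310, "y": -24, "z": 0, "roll": -0.96, "hand": 0}
    - {"x": -310, "y": -24, "z": 0, "roll": -0.96, "hand": 0}

```text
time: 2.73
tool_pos: [0.4311, -0.0054, 0.2015]
orientation: [-0.001, 0.898, -0.44, 0.001]
contact_force: [-0.0, 0.2, 0.2]
finger_gap: -0.003
finger_force: 0.0
```

```bash
python3 -c "
from h import *
go(.46,.053,.088,-7.5)"
```

```text
t 2.73 pos [ 0.4311 -0.0054  0.2015] yaw -52.2 q [ 0.3672  0.0457 -0.4359  0.0001 -1.0869  0.2917] F [-0.043   0.2174  0.1528] gap -0.003 -> d [-28.6 -58.4 113.6] roll -0.781
```

Emit:
carry_out:
  deltas:
    - {"x": -29, "y": -58, "z": 114, "roll": -0.78, "hand": 0}
    - {"x": -29, "y": -58, "z": 114, "roll": -0.78, "hand": 0}
    - {"x": -29, "y": -58, "z": 114, "roll": -0.78, "hand": 0}
    - {"x": -29, "y": -58, "z": 114, "roll": -0.78, "hand": 0}
    - {"x": -29, "y": -58, "z": 114, "roll": -0.78, "hand": 0}
    - {"x": -29, "y": -58, "z": 114, "roll": -0.78, "hand": 0}
    - {"x": -29, "y": -58, "z": 114, "roll": -0.78, "hand": 0}
    - {"x": -29, "y": -58, "z": 114, "roll": -0.78, "hand": 0}

```text
time: 3.4
tool_pos: [0.4582, 0.0493, 0.0869]
orientation: [0.0, 0.998, -0.07, -0.0]
contact_force: [0.3, 0.1, -0.3]
finger_gap: 0.001
finger_force: 0.0
```

```bash
python3 -c "
from h import *
go(.53,.044,.088,-7.5)"
```

```text
t 3.4 pos [0.4582 0.0493 0.0869] yaw -8.0 q [ 0.4613  0.234  -0.5412  0.0002 -0.7958  0.9691] F [ 0.322   0.1473 -0.3112] gap 0.001 -> d [71.8 -4.8 -1.1] roll -0.009
```

Emit:
carry_out:
  deltas:
    - {"x": 12, "y": 0, "z": 0, "roll": 0, "hand": 0}
    - {"x": 22, "y": 0, "z": 0, "roll": 0, "hand": 0}
    - {"x": 32, "y": 0, "z": 0, "roll": 0, "hand": 0}
    - {"x": 42, "y": 0, "z": 0, "roll": 0, "hand": 0}
    - {"x": 50, "y": 0, "z": 0, "roll": 0, "hand": 0}
    - {"x": 58, "y": 0, "z": 0, "roll": 0, "hand": 0}
    - {"x": 66, "y": 0, "z": 0, "roll": 0, "hand": 0}
    - {"x": 72, "y": 0, "z": 0, "roll": 0, "hand": 0}

```text
time: 4.07
tool_pos: [0.5303, 0.0389, 0.0868]
orientation: [0.0, 0.998, -0.071, -0.0]
contact_force: [0.0, -0.2, -0.4]
finger_gap: -0.0
finger_force: 0.0
```

Emit:
carry_out:
  deltas:
    - {"x": 2, "y": 0, "z": 0, "roll": 0, "hand": 0}
    - {"x": 4, "y": 0, "z": 0, "roll": 0, "hand": 0}
    - {"x": 6, "y": 0, "z": 0, "roll": 0, "hand": 0}
    - {"x": 6, "y": 0, "z": 0, "roll": 0, "hand": 0}

```text
time: 4.4
tool_pos: [0.5354, 0.0383, 0.0869]
orientation: [0.0, 0.998, -0.07, 0.0]
contact_force: [0.0, 0.5, 0.6]
finger_gap: -0.001
finger_force: 0.0
```

```bash
python3 -c "
from h import *
p=manip.get_image('scene'); cv2.imwrite('pics/s1.png',cv2.resize(p['frame'][150:350,220:480],(780,600),interpolation=3))"
```

```text
(no output)
```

View pics/s1.png

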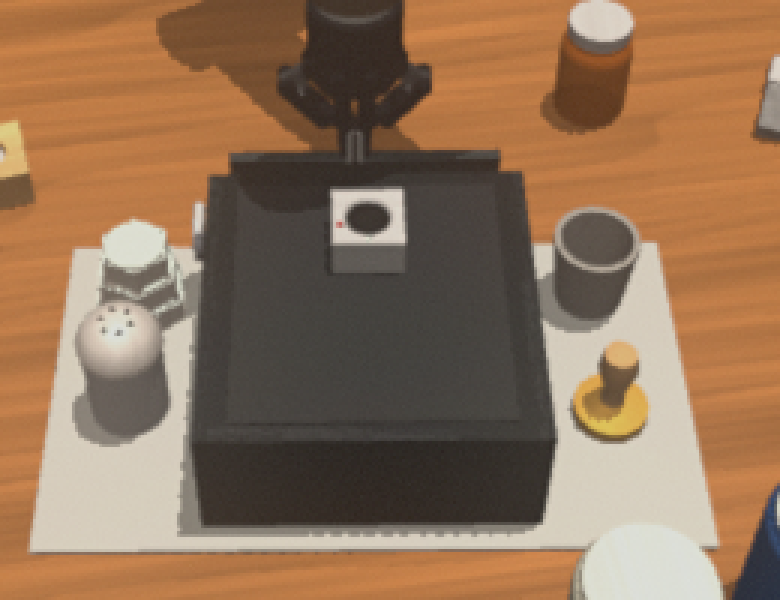

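Emit:
carry_out:
  deltas:
    - {"x": 2, "y": 0, "z": 0, "roll": 0, "hand": 0}
    - {"x": 4, "y": 0, "z": 0, "roll": 0, "hand": 0}

```text
time: 4.62
tool_pos: [0.5391, 0.0378, 0.0871]
orientation: [-0.0, 0.998, -0.07, 0.0]
contact_force: [0.2, -0.1, -0.5]
finger_gap: 0.002
finger_force: 0.0
```

The crop shows the shut fingers at (355,150) against or just short of the drawer front, which now stands close to the cabinet. I'll keep creeping until I feel force.

Emit:
carry_out:
  deltas:
    - {"x": 2, "y": 0, "z": 0, "roll": 0, "hand": 0}
    - {"x": 4, "y": 0, "z": 0, "roll": 0, "hand": 0}

```text
time: 4.78
tool_pos: [0.5434, 0.0372, 0.087]
orientation: [-0.0, 0.998, -0.07, 0.0]
contact_force: [-0.4, -0.2, -0.1]
finger_gap: 0.0
finger_force: 0.0
```

Emit:
carry_out:
  deltas:
    - {"x": 1, "y": 0, "z": 0, "roll": 0, "hand": 0}
    - {"x": 2, "y": 0, "z": 0, "roll": 0, "hand": 0}

```text
time: 4.95
tool_pos: [0.5453, 0.0369, 0.0869]
orientation: [-0.0, 0.998, -0.07, -0.0]
contact_force: [0.2, 0.9, -0.3]
finger_gap: -0.003
finger_force: 0.0
```

Emit:
carry_out:
  deltas:
    - {"x": 1, "y": 0, "z": 0, "roll": 0, "hand": 0}
    - {"x": 2, "y": 0, "z": 0, "roll": 0, "hand": 0}

```text
time: 5.12
tool_pos: [0.5466, 0.0365, 0.0868]
orientation: [0.0, 0.998, -0.07, -0.001]
contact_force: [-3.5, 0.9, 1.9]
finger_gap: -0.002
finger_force: 1.6
```

Emit:
carry_out:
  deltas:
    - {"x": 2, "y": 0, "z": 0, "roll": 0, "hand": 0}
    - {"x": 3, "y": 0, "z": 0, "roll": 0, "hand": 0}

```text
time: 5.28
tool_pos: [0.5465, 0.0361, 0.0862]
orientation: [0.001, 0.997, -0.071, -0.004]
contact_force: [-10.7, 4.8, 6.7]
finger_gap: -0.001
finger_force: 5.4
```

```bash
python3 -c "
from h import *
p=manip.get_image('top'); cv2.imwrite('pics/t1.png',cv2.resize(p['frame'][130:220,220:370],(800,480),interpolation=3)); go(.53,.044,.2,-7.5)
c=[(248.5,67),(363,77)]
for r in manip.recognise(p,'drawer_front')[:2]:print(r)"
```

```text
t 5.33 pos [0.5464 0.0361 0.0863] yaw -8.1 q [ 0.3606  0.371  -0.3308 -0.0031 -0.8769  1.0705] F [-9.1181  4.0054  4.6048] gap -0.001 -> d [ -18.3   -5.3 -113.6] roll -0.011
{'location': [310.2, 205.9], 'conf': 0.89}
{'location': [440.4, 250.0], 'conf': 0.61}
```

View pics/t1.png

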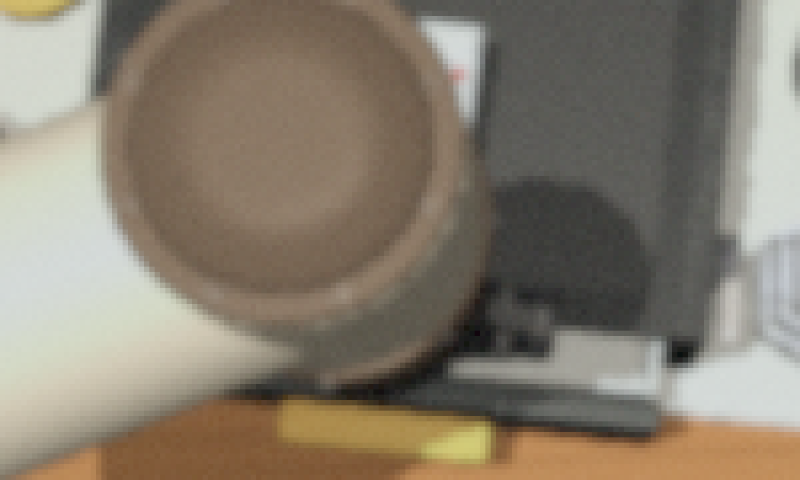

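The drawer's bar and pull, (292,211) in the full image, look unmoved, and the fingers press on the cabinet front. They may be inside the drawer. I lift straight up and look.

Emit:
carry_out:
  deltas:
    - {"x": -3, "y": 0, "z": 0, "roll": 0, "hand": 0}
    - {"x": -4, "y": 0, "z": -40, "roll": 0, "hand": 0}
    - {"x": -4, "y": 0, "z": -80, "roll": 0, "hand": 0}
    - {"x": -4, "y": 0, "z": -110, "roll": 0, "hand": 0}
    - {"x": -80, "y": 0, "z": -110, "roll": 0, "hand": 0}
    - {"x": -80, "y": 0, "z": -110, "roll": 0, "hand": 0}
    - {"x": -80, "y": 0, "z": -110, "roll": 0, "hand": 0}

```text
time: 5.97
tool_pos: [0.4656, 0.0469, 0.1971]
orientation: [-0.001, 0.998, -0.07, -0.001]
contact_force: [-0.3, -0.3, -0.8]
finger_gap: -0.002
finger_force: 0.0
```

```bash
python3 -c "
from h import *
go(.53,.044,.2,-7.5)
s=manip.observe()
p=manip.get_image('wrist'); a=p['frame'];
print('tip',proj(p,s['tool_pos'],s),'face?',proj(p,[.525,.046,.11],s),'cabfront',proj(p,[.558,.041,.12],s))
cv2.imwrite('pics/w1.png',cv2.resize(a,(800,500)))"
```

```text
t 5.97 pos [0.4656 0.0469 0.1971] yaw -8.0 q [ 0.4474  0.1191 -0.3641 -0.0022 -1.0889  0.984 ] F [-0.2906 -0.3221 -0.804 ] gap -0.002 -> d [64.2 -6.2 -3. ] roll -0.009
tip [np.float64(319.9328139322019), np.float64(240.92099286184109)] face? [np.float64(310.04628316311016), np.float64(125.20628341680018)] cabfront [np.float64(309.8098097239337), np.float64(78.44573765946697)]
```

View pics/w1.png

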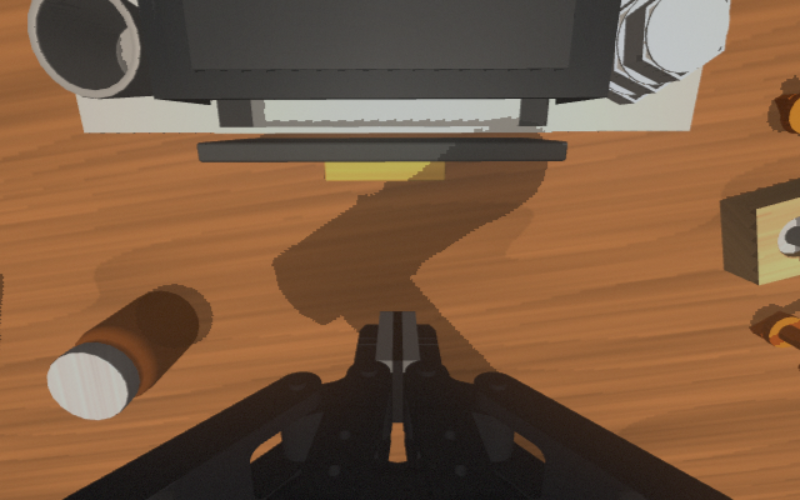

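```bash
python3 -c "
from h import *
s=manip.observe(); p=manip.get_image('wrist')
for z in (.11,.09,.07,.05,.03,.0):
  a=atz(p,(198/1.25,150/1.25),z,s);b=atz(p,(567/1.25,150/1.25),z,s); print(z,a[:2],b[:2],np.linalg.norm(a-b), atz(p,(383/1.25,141/1.25),z,s)[:2],atz(p,(383/1.25,160/1.25),z,s)[:2])
for r in manip.recognise(p,'drawer_front')[:2]:print(r)
c=p['frame'][70:150,140:470]; cv2.imwrite('pics/w2.png',cv2.resize(c,(800,194),interpolation=2))
"
```

```text
0.11 [0.5485 0.1624] [ 0.5166 -0.0643] 0.22890477760869093 [0.5378 0.0478] [0.5265 0.0495]
0.09 [0.5488 0.172 ] [ 0.5145 -0.0721] 0.24645472063221982 [0.5373 0.0486] [0.5251 0.0505]
0.07 [0.5491 0.1816] [ 0.5124 -0.0799] 0.26400466365574865 [0.5368 0.0494] [0.5238 0.0514]
0.05 [0.5494 0.1912] [ 0.5102 -0.0876] 0.28155460667927756 [0.5363 0.0502] [0.5224 0.0523]
0.03 [0.5497 0.2007] [ 0.5081 -0.0954] 0.29910454970280637 [0.5358 0.051 ] [0.521  0.0533]
0.0 [0.5502 0.2151] [ 0.5049 -0.1071] 0.32542946423809965 [0.535  0.0522] [0.5189 0.0547]
{'location': [305.9, 105.8], 'conf': 0.88}
```

View pics/w2.png

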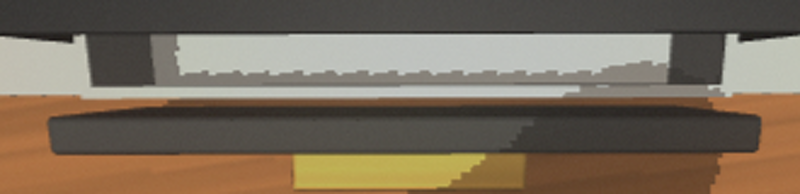

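```bash
python3 -c "
from h import *
p=manip.get_image('scene')
f=lambda X:(np.array(proj(p,X))-[220,150])*3
for X in ([.5354,.0383,.087],[.5354,.0383,.11],[.5265,.049,.11],[.538,.049,.11],[.551,.042,.11],[.558,.041,.12],[.515,.05,.11]): print(X,f(X))
q=cv2.imread('pics/top0.png'); t=manip.get_image('top'); print(cv2.phaseCorrelate(np.float32(q[195:222,250:345].mean(2)),np.float32(t['frame'][195:222,250:345].mean(2))))
cv2.imwrite('pics/cmp.png',np.vstack([cv2.resize(x[165:222,225:375],(750,285),interpolation=3) for x in (q,t['frame'])]))
"
```

```text
[0.5354, 0.0383, 0.087] [351.2203 179.5947]
[0.5354, 0.0383, 0.11] [351.1958 161.0294]
[0.5265, 0.049, 0.11] [362.0546 152.1215]
[0.538, 0.049, 0.11] [364.2147 161.8237]
[0.551, 0.042, 0.11] [358.4261 173.8766]
[0.558, 0.041, 0.12] [358.5878 171.8538]
[0.515, 0.05, 0.11] [361.0788 142.4113]
((-0.5011072338600755, 0.5984540867266546), 0.5246723710018911)
```

View pics/cmp.png

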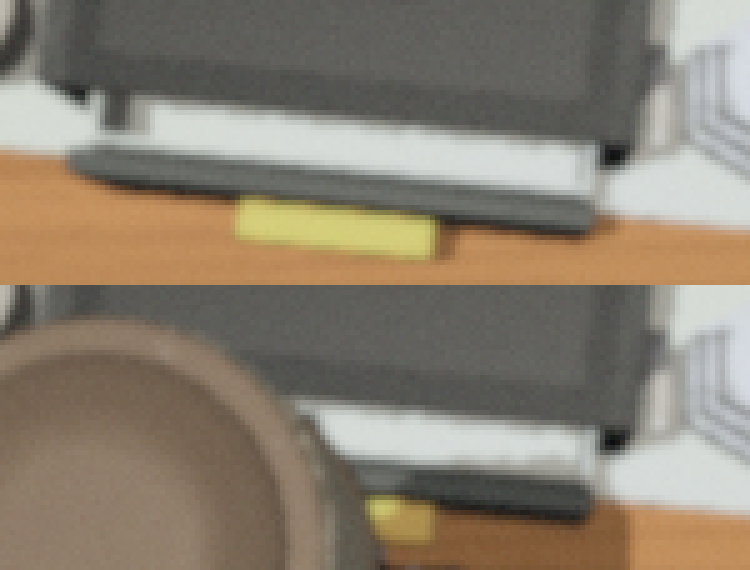

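The before and after crops match: the bar's right end is at (590,225) in both, so the drawer has not moved. The fingers slipped over or through at that height. I'll push lower on the face, beside the pull.

```bash
python3 -c "
from h import *
go(.485,.129,.062,-8)"
```

```text
t 6.22 pos [0.4719 0.0475 0.197 ] yaw -8.1 q [ 0.4443  0.1289 -0.3537  0.0004 -1.0874  0.9854] F [-0.0827  1.1275 -0.6206] gap -0.0 -> d [  1.4 -82.5 135.1] roll -0.001
```

Emit:
carry_out:
  deltas:
    - {"x": 0, "y": -40, "z": 0, "roll": 0, "hand": 0}
    - {"x": 1, "y": -80, "z": 0, "roll": 0, "hand": 0}
    - {"x": 1, "y": -82, "z": 40, "roll": 0, "hand": 0}
    - {"x": 1, "y": -82, "z": 80, "roll": 0, "hand": 0}
    - {"x": 1, "y": -82, "z": 120, "roll": 0, "hand": 0}
    - {"x": 1, "y": -82, "z": 135, "roll": 0, "hand": 0}
    - {"x": 1, "y": -82, "z": 135, "roll": 0, "hand": 0}

```text
time: 6.8
tool_pos: [0.4812, 0.1268, 0.0571]
orientation: [0.003, 0.997, -0.071, -0.004]
contact_force: [-1.6, -0.7, -0.2]
finger_gap: -0.002
finger_force: 0.0
```

Emit:
carry_out:
  deltas:
    - {"x": 8, "y": 0, "z": 0, "roll": 0, "hand": 0}
    - {"x": 16, "y": 0, "z": 0, "roll": 0, "hand": 0}
    - {"x": 24, "y": 0, "z": 0, "roll": 0, "hand": 0}
    - {"x": 30, "y": 0, "z": 0, "roll": 0, "hand": 0}

```text
time: 7.13
tool_pos: [0.5159, 0.1247, 0.0637]
orientation: [-0.001, 0.998, -0.071, 0.002]
contact_force: [0.2, -0.6, 0.5]
finger_gap: 0.003
finger_force: 0.0
```

Emit:
carry_out:
  deltas:
    - {"x": 3, "y": 0, "z": 0, "roll": 0, "hand": 0}
    - {"x": 6, "y": 0, "z": 0, "roll": 0, "hand": 0}

```text
time: 7.3
tool_pos: [0.52, 0.1234, 0.0627]
orientation: [-0.0, 0.997, -0.071, 0.001]
contact_force: [0.2, 0.0, 0.3]
finger_gap: -0.002
finger_force: 0.0
```

Emit:
carry_out:
  deltas:
    - {"x": 3, "y": 0, "z": 0, "roll": 0, "hand": 0}
    - {"x": 6, "y": 0, "z": 0, "roll": 0, "hand": 0}

```text
time: 7.47
tool_pos: [0.5242, 0.1224, 0.0621]
orientation: [0.0, 0.998, -0.071, -0.001]
contact_force: [-4.6, 1.5, 2.4]
finger_gap: -0.003
finger_force: 1.8
```

Emit:
carry_out:
  deltas:
    - {"x": 3, "y": 0, "z": 0, "roll": 0, "hand": 0}
    - {"x": 6, "y": 0, "z": 0, "roll": 0, "hand": 0}
    - {"x": 9, "y": 0, "z": 0, "roll": 0, "hand": 0}
    - {"x": 12, "y": 0, "z": 0, "roll": 0, "hand": 0}

```text
time: 7.8
tool_pos: [0.5368, 0.1207, 0.0619]
orientation: [0.0, 0.998, -0.07, -0.0]
contact_force: [-3.3, 0.1, 3.5]
finger_gap: -0.002
finger_force: 1.7
```

```bash
python3 -c "
from h import *
go(.55,.118,.062,-8)
q=cv2.imread('pics/top0.png'); t=manip.get_image('top')
cv2.imwrite('pics/cmp2.png',np.vstack([cv2.resize(x[165:222,225:375],(750,285),interpolation=3) for x in (q,t['frame'])]))"
```

```text
t 7.8 pos [0.5368 0.1207 0.0619] yaw -8.1 q [ 0.5158  0.4017 -0.358  -0.     -0.8118  0.9143] F [-3.2715  0.0623  3.4788] gap -0.002 -> d [13.5  0.8 -0.1] roll -0.001
```

View pics/cmp2.png

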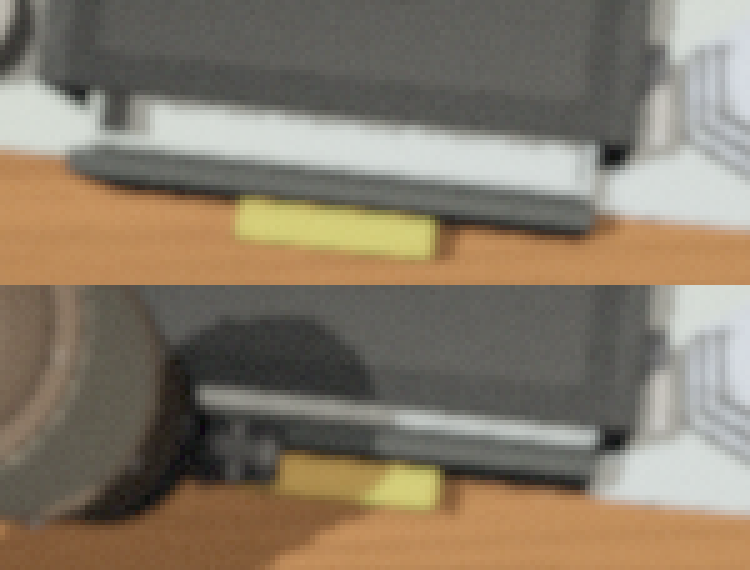

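The drawer is closing: the gap in the lower strip has roughly halved. That was my tenth picture, so from here I work by numbers.

Emit:
carry_out:
  deltas:
    - {"x": 3, "y": 0, "z": 0, "roll": 0, "hand": 0}
    - {"x": 6, "y": 0, "z": 0, "roll": 0, "hand": 0}
    - {"x": 9, "y": 0, "z": 0, "roll": 0, "hand": 0}

```text
time: 8.1
tool_pos: [0.5459, 0.1197, 0.0618]
orientation: [0.0, 0.998, -0.07, -0.0]
contact_force: [-3.4, 0.7, 1.8]
finger_gap: 0.0
finger_force: 1.7
```

Emit:
carry_out:
  deltas:
    - {"x": 1.5, "y": 0, "z": 0, "roll": 0, "hand": 0}
    - {"x": 3, "y": 0, "z": 0, "roll": 0, "hand": 0}

```text
time: 8.27
tool_pos: [0.549, 0.1192, 0.0618]
orientation: [-0.0, 0.998, -0.07, 0.0]
contact_force: [-3.1, 0.7, 2.1]
finger_gap: 0.001
finger_force: 1.6
```

Emit:
carry_out:
  deltas:
    - {"x": 1.5, "y": 0, "z": 0, "roll": 0, "hand": 0}
    - {"x": 3, "y": 0, "z": 0, "roll": 0, "hand": 0}

```text
time: 8.43
tool_pos: [0.5506, 0.1189, 0.0618]
orientation: [0.0, 0.998, -0.071, -0.001]
contact_force: [-10.7, 5.3, 6.2]
finger_gap: -0.002
finger_force: 5.5
```

Emit:
carry_out:
  deltas:
    - {"x": -20, "y": 0, "z": 0, "roll": 0, "hand": 0}
    - {"x": -50, "y": 0, "z": 0, "roll": 0, "hand": 0}
    - {"x": -55, "y": 0, "z": -40, "roll": 0, "hand": 0}
    - {"x": -55, "y": 0, "z": -80, "roll": 0, "hand": 0}
    - {"x": -55, "y": 0, "z": -120, "roll": 0, "hand": 0}
    - {"x": -55, "y": 0, "z": -160, "roll": 0, "hand": 20}
    - {"x": -55, "y": 0, "z": -180, "roll": 0, "hand": 40}

```text
time: 9.02
tool_pos: [0.5003, 0.1271, 0.2482]
orientation: [-0.002, 0.998, -0.07, 0.005]
contact_force: [0.7, 1.4, 1.0]
finger_gap: 0.273
finger_force: 0.0
```

```bash
python3 -c "
from h import *
p=manip.get_image('top')
print('stand',atz(p,(439.8,253.4),.04)); 
f=p['frame'].astype(int); m=((f[...,2]>150)&(f[...,1]<80)&(f[...,0]<80)).astype(np.uint8)
n,l,st,c=cv2.connectedComponentsWithStats(m); print([(st[i][4],c[i]) for i in range(1,n) if st[i][4]>8])
for z in (.085,.098): print('handle',atz(p,(446.4,254.4),z))
go(.40,-.28,.24,10)"
```

```text
stand [ 0.4069 -0.2864  0.04  ]
[(np.int32(76), array([446.2368, 254.1184]))]
handle [ 0.4068 -0.2869  0.085 ]
handle [ 0.4075 -0.2827  0.098 ]
t 9.07 pos [0.5019 0.1276 0.2507] yaw -8.0 q [ 0.5653  0.1578 -0.1814  0.0043 -1.2152  0.8643] F [1.4416 0.9595 3.5146] gap 0.36 -> d [-44.2 417.9   6.9] roll -0.314
```

Emit:
carry_out:
  deltas:
    - {"x": -34, "y": 320, "z": 0, "roll": -0.3, "hand": 60}
    - {"x": -34, "y": 320, "z": 0, "roll": -0.3, "hand": 60}
    - {"x": -34, "y": 320, "z": 0, "roll": -0.3, "hand": 60}
    - {"x": -34, "y": 320, "z": 0, "roll": -0.3, "hand": 60}
    - {"x": -34, "y": 320, "z": 0, "roll": -0.3, "hand": 60}
    - {"x": -34, "y": 320, "z": 0, "roll": -0.3, "hand": 60}
    - {"x": -34, "y": 320, "z": 0, "roll": -0.3, "hand": 60}
    - {"x": -34, "y": 320, "z": 0, "roll": -0.3, "hand": 60}

```text
time: 9.73
tool_pos: [0.4182, -0.1883, 0.2421]
orientation: [0.001, 0.997, 0.079, 0.001]
contact_force: [0.6, -0.6, -0.6]
finger_gap: 0.602
finger_force: 0.0
```

```bash
python3 -c "
from h import *
go(.407,-.286,.22,10)"
```

```text
t 9.73 pos [ 0.4182 -0.1883  0.2421] yaw 9.1 q [-0.0665  0.0645 -0.3098  0.001  -1.1944  1.7952] F [ 0.6012 -0.5793 -0.5948] gap 0.602 -> d [-26.5  94.7  22.2] roll -0.016
```

Emit:
carry_out:
  deltas:
    - {"x": -26, "y": 95, "z": 22, "roll": -0.02, "hand": 60}
    - {"x": -26, "y": 95, "z": 22, "roll": -0.02, "hand": 60}
    - {"x": -26, "y": 95, "z": 22, "roll": -0.02, "hand": 60}
    - {"x": -26, "y": 95, "z": 22, "roll": -0.02, "hand": 60}
    - {"x": -26, "y": 95, "z": 22, "roll": -0.02, "hand": 60}

```text
time: 10.15
tool_pos: [0.4079, -0.2848, 0.2192]
orientation: [0.0, 0.996, 0.088, -0.0]
contact_force: [0.0, 1.0, 0.6]
finger_gap: 0.599
finger_force: 0.0
```

```bash
cat > key.py <<'E'
from h import *
go(.407,-.286,.22,10)
s=manip.observe(); p=manip.get_image('wrist'); f=p['frame'].astype(int)
m=((f[...,2]>110)&(f[...,1]<f[...,2]*.4)&(f[...,0]<f[...,2]*.4)).astype(np.uint8)
n,l,st,c=cv2.connectedComponentsWithStats(m)
for i in range(1,n):
    if st[i][4]<150: continue
    cs=cv2.findContours((l==i).astype(np.uint8),0,2)[0][0]; r=cv2.boxPoints(cv2.minAreaRect(cs))
    print(st[i],c[i],'col',f[l==i].mean(0).round())
    for z in (.098,.085):
        P=np.array([atz(p,u,z,s)[:2] for u in r]); e=P[1]-P[0]; g=P[2]-P[1]; 
        print(z,P.mean(0),'sides',np.linalg.norm(e),np.linalg.norm(g),'ang',np.degrees(np.arctan2(e[1],e[0]))%180,np.degrees(np.arctan2(g[1],g[0]))%180)
for t in ('key_handle','stand'):
    for r in manip.recognise(p,t)[:2]: print(t,r,atz(p,r['location'],.085 if t[0]=='k' else .03,s))
print('expect',proj(p,[.407,-.286,.098],s))
E
python3 key.py
```

```text
t 10.15 pos [ 0.4079 -0.2848  0.2192] yaw 10.1 q [-0.2822  0.1526 -0.2667  0.0005 -1.152   2.0293] F [0.0443 1.0493 0.5822] gap 0.599 -> d [-1.1  1.1 -0.8] roll 0.002
[311 162  14  52 462] [318.1732 189.0325] col [ 38.  51. 144.]
0.098 [ 0.4078 -0.2835] sides 0.049345746011541375 0.010083930510831295 ang 6.531744124063182 96.70299974676213
0.085 [ 0.4044 -0.2841] sides 0.051525193640861014 0.010529306256917201 ang 6.531744124063184 96.70299974676205
key_handle {'location': [314.1, 267.2], 'conf': 0.84} [ 0.3192 -0.2954  0.085 ]
key_handle {'location': [341.5, 82.6], 'conf': 0.65} [ 0.5029 -0.2879  0.085 ]
stand {'location': [310.0, 157.5], 'conf': 0.64} [ 0.4234 -0.2719  0.03  ]
stand {'location': [200.7, 29.0], 'conf': 0.51} [ 0.531 -0.143  0.03 ]
expect [np.float64(320.2003039180351), np.float64(189.31193792930566)]
```

```bash
python3 -c "
from h import *
go(.4075,-.284,.066,8)"
```

```text
t 10.3 pos [ 0.4086 -0.283   0.2203] yaw 10.3 q [-0.2783  0.1502 -0.2667  0.0002 -1.1527  2.0294] F [-0.3834 -0.1289  0.879 ] gap 0.6 -> d [ -1.4   0.7 154.3] roll 0.041
```

Emit:
carry_out:
  deltas:
    - {"x": -1, "y": 1, "z": 40, "roll": 0.04, "hand": 50}
    - {"x": -1, "y": 1, "z": 80, "roll": 0.04, "hand": 50}
    - {"x": -1, "y": 1, "z": 110, "roll": 0.04, "hand": 50}
    - {"x": -1, "y": 1, "z": 135, "roll": 0.04, "hand": 50}
    - {"x": -1, "y": 1, "z": 150, "roll": 0.04, "hand": 50}
    - {"x": -1, "y": 1, "z": 153, "roll": 0.04, "hand": 50}
    - {"x": -1, "y": 1, "z": 153, "roll": 0.04, "hand": 50}
    - {"x": -1, "y": 1, "z": 153, "roll": 0.04, "hand": 50}

```text
time: 10.97
tool_pos: [0.4087, -0.2845, 0.0682]
orientation: [0.001, 0.998, 0.07, 0.001]
contact_force: [-0.4, -0.4, 0.8]
finger_gap: 0.5
finger_force: 0.0
```

```bash
python3 key.py
```

```text
t 10.97 pos [ 0.4087 -0.2845  0.0682] yaw 8.1 q [-0.2811  0.3159 -0.4798  0.0007 -0.7725  1.9925] F [-0.4356 -0.4296  0.8444] gap 0.5 -> d [  -1.5    1.5 -151.8] roll -0.034
[ 307  219   24   92 1440] [319.5674 267.5097] col [ 38.  51. 134.]
0.098 [ 0.4083 -0.2842] sides 0.049602299254451865 0.009537383710436819 ang 4.390374951485864 94.2503603009988
0.085 [ 0.4014 -0.2853] sides 0.05409570845250677 0.010401363169736005 ang 4.390374951485887 94.25036030099876
key_handle {'location': [320.3, 335.6], 'conf': 0.95} [ 0.358 -0.292  0.085]
key_handle {'location': [316.0, 241.4], 'conf': 0.81} [ 0.4158 -0.2815  0.085 ]
stand {'location': [319.2, 197.4], 'conf': 0.77} [ 0.4239 -0.2822  0.03  ]
stand {'location': [321.3, 239.8], 'conf': 0.61} [ 0.3934 -0.2881  0.03  ]
expect [np.float64(322.52287327658394), np.float64(269.69684270567063)]
```

Emit:
carry_out:
  deltas:
    - {"x": 0, "y": 0, "z": 2, "roll": 0.04, "hand": 0}
    - {"x": 0, "y": 0, "z": 2, "roll": 0.04, "hand": 0}
    - {"x": 0, "y": 0, "z": 2, "roll": 0.04, "hand": 0}
    - {"x": 0, "y": 0, "z": 2, "roll": 0.04, "hand": 0}
    - {"x": 0, "y": 0, "z": 2, "roll": 0.04, "hand": 0}
    - {"x": 0, "y": 0, "z": 2, "roll": 0.04, "hand": 0}
    - {"x": 0, "y": 0, "z": 2, "roll": 0.04, "hand": 0}
    - {"x": 0, "y": 0, "z": 2, "roll": 0.04, "hand": 0}
  newtons: 60

```text
time: 11.78
tool_pos: [0.408, -0.2851, 0.0659]
orientation: [0.001, 0.999, 0.05, 0.001]
contact_force: [-0.7, -0.1, 5.6]
finger_gap: 0.097
finger_force: 59.2
```

```bash
python3 key.py
```

```text
t 11.78 pos [ 0.408  -0.2851  0.0659] yaw 5.7 q [-0.2827  0.3192 -0.4824  0.0008 -0.7672  1.953 ] F [-0.7296 -0.1382  5.6256] gap 0.097 -> d [  -0.9    0.9 -154.1] roll -0.074
[ 308  219   21   93 1600] [317.8694 263.5275] col [ 36.  45. 131.]
0.098 [ 0.4087 -0.2841] sides 0.009194207575962796 0.049339324867807954 ang 95.70823272986902 6.2385293235605275
0.085 [ 0.4017 -0.2848] sides 0.010040819090727533 0.05388253756109225 ang 95.70823272986894 6.2385293235605275
key_handle {'location': [320.0, 237.2], 'conf': 0.9} [ 0.4188 -0.2841  0.085 ]
key_handle {'location': [346.7, 62.9], 'conf': 0.55} [ 0.5018 -0.2873  0.085 ]
stand {'location': [317.1, 198.1], 'conf': 0.74} [ 0.4233 -0.282   0.03  ]
expect [np.float64(321.62575128873533), np.float64(270.5802045444284)]
```

Emit:
carry_out:
  deltas:
    - {"x": 0, "y": 0, "z": -10, "roll": 0, "hand": 0}
    - {"x": 0, "y": 0, "z": -25, "roll": 0, "hand": 0}
    - {"x": 0, "y": 0, "z": -50, "roll": 0, "hand": 0}
    - {"x": 0, "y": 0, "z": -80, "roll": 0, "hand": 0}
    - {"x": 0, "y": 0, "z": -115, "roll": 0, "hand": 0}
    - {"x": 0, "y": 0, "z": -150, "roll": 0, "hand": 0}
    - {"x": 0, "y": 0, "z": -180, "roll": 0, "hand": 0}
    - {"x": 0, "y": 0, "z": -195, "roll": 0, "hand": 0}

```text
time: 12.6
tool_pos: [0.4083, -0.2852, 0.2635]
orientation: [0.001, 0.999, 0.05, 0.003]
contact_force: [0.3, 0.1, -2.3]
finger_gap: 0.097
finger_force: 58.8
```

```bash
python3 key.py; python3 -c "
from h import *
go(.563,.041,.26,-7.5)"
```

```text
t 12.6 pos [ 0.4083 -0.2852  0.2635] yaw 5.7 q [-0.2827  0.1214 -0.1914  0.0005 -1.2525  1.9529] F [ 0.2507  0.1063 -2.255 ] gap 0.097 -> d [-1.6  0.6 43.5] roll -0.075
[ 309  220   20   92 1417] [318.1369 263.9859] col [ 31.  40. 118.]
0.098 [ 0.3033 -0.2956] sides 0.11706799327498657 0.020025447497500664 ang 4.628882518749816 94.91995457933997
0.085 [ 0.2964 -0.2963] sides 0.12155651061971189 0.02079324547467521 ang 4.628882518749825 94.91995457933996
key_handle {'location': [331.9, 84.3], 'conf': 0.67} [ 0.5037 -0.2892  0.085 ]
key_handle {'location': [318.7, 234.8], 'conf': 0.63} [ 0.3386 -0.2922  0.085 ]
stand {'location': [316.4, 164.4], 'conf': 0.71} [ 0.4107 -0.2823  0.03  ]
expect [np.float64(319.31962198755446), np.float64(179.57950285128504)]
t 12.75 pos [ 0.4072 -0.2842  0.2597] yaw 5.7 q [-0.2827  0.1241 -0.1972 -0.0014 -1.2487  1.9528] F [ 0.28   -0.0293 -3.3741] gap 0.096 -> d [ 187.1 -308.3    0.2] roll 0.23
```

Emit:
carry_out:
  deltas:
    - {"x": 10, "y": -15, "z": 0, "roll": 0.03, "hand": 0}
    - {"x": 28, "y": -45, "z": 0, "roll": 0.06, "hand": 0}
    - {"x": 48, "y": -78, "z": 0, "roll": 0.09, "hand": 0}
    - {"x": 68, "y": -112, "z": 0, "roll": 0.12, "hand": 0}
    - {"x": 88, "y": -145, "z": 0, "roll": 0.15, "hand": 0}
    - {"x": 108, "y": -178, "z": 0, "roll": 0.18, "hand": 0}
    - {"x": 128, "y": -211, "z": 0, "roll": 0.21, "hand": 0}
    - {"x": 146, "y": -240, "z": 0, "roll": 0.23, "hand": 0}

```text
time: 13.42
tool_pos: [0.5278, -0.0291, 0.2566]
orientation: [0.0, 0.998, -0.066, -0.003]
contact_force: [1.3, 0.1, -1.6]
finger_gap: 0.096
finger_force: 58.8
```

```bash
python3 -c "
from h import *
go(.563,.041,.26,-7.5)"
```

```text
t 13.42 pos [ 0.5278 -0.0291  0.2566] yaw -7.5 q [ 0.2511  0.1868 -0.1284 -0.0015 -1.2612  1.1886] F [ 1.2742  0.0527 -1.6139] gap 0.096 -> d [ 25.7 -74.1  -3.6] roll -0.001
```

Emit:
carry_out:
  deltas:
    - {"x": 14, "y": -30, "z": -2, "roll": 0, "hand": 0}
    - {"x": 22, "y": -54, "z": -3, "roll": 0, "hand": 0}
    - {"x": 26, "y": -68, "z": -3, "roll": 0, "hand": 0}
    - {"x": 26, "y": -68, "z": -3, "roll": 0, "hand": 0}
    - {"x": 26, "y": -68, "z": -3, "roll": 0, "hand": 0}
    - {"x": 26, "y": -68, "z": -3, "roll": 0, "hand": 0}

```text
time: 13.92
tool_pos: [0.5623, 0.0319, 0.2613]
orientation: [0.001, 0.998, -0.066, -0.002]
contact_force: [0.6, -0.7, -2.2]
finger_gap: 0.09
finger_force: 58.8
```

```bash
cat > lock.py <<'E'
from h import *
go(.637,.031,.244,-7.5)
L0=[.637,.031,.156]
def hole(p,s,thr=70):
    u=np.array(proj(p,L0,s)); w=45
    x0,y0=(u-w).astype(int); x0=max(x0,0); y0=max(y0,0)
    g=cv2.resize(p['frame'][y0:y0+2*w,x0:x0+2*w],None,fx=4,fy=4,interpolation=2)
    hsv=cv2.cvtColor(g,cv2.COLOR_BGR2HSV); v=cv2.cvtColor(g,6)
    # housing = bright, unsaturated
    t,m=cv2.threshold(v,0,255,cv2.THRESH_OTSU)
    cs,h=cv2.findContours(m,cv2.RETR_CCOMP,2); print('otsu',t,'exp',u.round(1))
    for c,hh in zip(cs,h[0]):
        a=cv2.contourArea(c)/16
        if hh[3]>=0 and a>150 and len(c)>5:
            e=cv2.fitEllipse(c); uv=(np.array(e[0])+.5)/4-.5+[x0,y0]
            B=cv2.boxPoints(e)/4+[x0,y0]
            sz=[np.linalg.norm(atz(p,B[i],.156,s)-atz(p,B[i+1],.156,s)) for i in (0,1)]
            print('hole',uv.round(2),a,'diam',np.array(sz),'->',atz(p,uv,.156,s))
    r=((g[...,2].astype(int)-g[...,1])>40).astype(np.uint8); n,l,st,c=cv2.connectedComponentsWithStats(r)
    for i in range(1,n):
        if st[i][4]>60: print('red',st[i][4]/16,atz(p,c[i]/4+[x0,y0],.156,s))
s=manip.observe(); p=manip.get_image('wrist'); hole(p,s)
p=manip.get_image('top'); hole(p,s)
p=manip.get_image('scene'); hole(p,s)
E
python3 lock.py
```

```text
t 13.92 pos [0.5623 0.0319 0.2613] yaw -7.5 q [ 0.3441  0.2443 -0.0422 -0.0004 -1.2877  1.0954] F [ 0.6106 -0.7248 -2.16  ] gap 0.09 -> d [74.2 -8.9 17.1] roll -0.0
otsu 139.0 exp [308.4 104.3]
hole [304.28 102.77] 1546.125 diam [0.0352 0.0362] -> [0.6386 0.0341 0.156 ]
red 35.1875 [0.6433 0.011  0.156 ]
otsu 71.0 exp [295.3 147. ]
red 65.875 [0.5622 0.0455 0.156 ]
otsu 106.0 exp [340.6 221.7]
red 629.125 [ 0.5284 -0.029   0.156 ]
red 1343.1875 [0.5469 0.1019 0.156 ]
red 4.25 [0.6437 0.0121 0.156 ]
```

```bash
cat > l2.py <<'E'
import re
exec(open('lock.py').read().split("s=manip.observe()")[0])
for n in('top','scene'):
    p=manip.get_image(n); p=dict(p); p['frame']=cv2.imread(f'pics/{n}0.png')
    u=np.array(proj(p,L0)); w=22
    x0,y0=(u-w).astype(int); g=cv2.resize(p['frame'][y0:y0+2*w,x0:x0+2*w],None,fx=6,fy=6,interpolation=2); v=cv2.cvtColor(g,6)
    for t in (100,130,150):
        cs,h=cv2.findContours((v>t).astype(np.uint8),cv2.RETR_CCOMP,2)
        for c,hh in zip(cs,h[0]):
            if hh[3]>=0 and cv2.contourArea(c)>1000:
                e=cv2.fitEllipse(c); uv=(np.array(e[0])+.5)/6-.5+[x0,y0]; print(n,t,uv,np.array(e[1])/6,atz(p,uv,.156))
            elif hh[3]<0 and cv2.contourArea(c)>3000:
                b=cv2.boxPoints(cv2.minAreaRect(c))/6+[x0,y0]; P=np.array([atz(p,x,.156)[:2] for x in b]); print('  outer',P.mean(0),np.degrees(np.arctan2(*(P[1]-P[0])[::-1]))%90)
E
python3 l2.py
```

```text
t 14.07 pos [0.5628 0.0316 0.2627] yaw -7.6 q [ 0.3433  0.2429 -0.0408 -0.0001 -1.2877  1.0952] F [ 0.3942 -0.1855 -1.1487] gap 0.091 -> d [73.6 -9.2 18.7] roll -0.001
  outer [0.6373 0.032 ] 82.13137902513951
top 100 [294.6019 146.8212] [14.5289 14.9321] [0.6374 0.0325 0.156 ]
  outer [0.6371 0.0319] 82.42221570345215
top 130 [294.5839 146.7762] [15.6197 16.0075] [0.6375 0.0326 0.156 ]
  outer [0.6371 0.032 ] 82.4172125843656
top 150 [294.578 146.759] [16.3358 16.7587] [0.6375 0.0326 0.156 ]
  outer [0.6395 0.0355] 82.64033989643667
scene 100 [342.1962 222.2502] [10.2344 14.363 ] [0.6394 0.0343 0.156 ]
  outer [0.6394 0.0356] 82.94815309313991
scene 130 [342.1724 222.2372] [11.0474 15.1236] [0.6393 0.0342 0.156 ]
  outer [0.6393 0.0356] 82.72598742000777
scene 150 [342.1782 222.2118] [11.5824 15.6914] [0.6392 0.0342 0.156 ]
```

Emit:
carry_out:
  deltas:
    - {"x": 30, "y": -4, "z": 5, "roll": 0, "hand": 0}
    - {"x": 60, "y": -8, "z": 12, "roll": 0, "hand": 0}
    - {"x": 74, "y": -11, "z": 19, "roll": 0, "hand": 0}
    - {"x": 74, "y": -11, "z": 30, "roll": 0, "hand": 0}
    - {"x": 74, "y": -11, "z": 37, "roll": 0, "hand": 0}
    - {"x": 74, "y": -11, "z": 37, "roll": 0, "hand": 0}
    - {"x": 74, "y": -11, "z": 37, "roll": 0, "hand": 0}

```text
time: 14.75
tool_pos: [0.6373, 0.0335, 0.2259]
orientation: [0.0, 0.998, -0.065, -0.0]
contact_force: [0.1, -0.2, -1.4]
finger_gap: 0.096
finger_force: 58.8
```

```bash
python3 lock.py | grep -v red; python3 -c "
from h import *
go(.638,.0333,.2,-7.5)"
```

```text
t 14.75 pos [0.6373 0.0335 0.2259] yaw -7.5 q [ 0.3057  0.3931  0.0837  0.0002 -1.2624  1.1343] F [ 0.0524 -0.1867 -1.4068] gap 0.096 -> d [  0.    2.5 -18.1] roll 0.0
otsu 111.0 exp [322.6 204.3]
hole [318.88 200.54] 789.0625 diam [0.0337 0.0337] -> [0.6405 0.0335 0.156 ]
otsu 72.0 exp [295.3 147. ]
otsu 99.0 exp [340.6 221.7]
t 14.9 pos [0.6382 0.0339 0.2274] yaw -7.5 q [ 0.3059  0.3921  0.0857  0.0003 -1.2623  1.1342] F [-0.4203 -0.1673 -2.0086] gap 0.097 -> d [-0.2  0.6 27.4] roll 0.0
```

Emit:
carry_out:
  deltas:
    - {"x": 0, "y": 0.5, "z": 7, "roll": 0, "hand": 0}
    - {"x": 0, "y": 0.5, "z": 13, "roll": 0, "hand": 0}
    - {"x": 0, "y": 0.5, "z": 18, "roll": 0, "hand": 0}
    - {"x": 0, "y": 0.5, "z": 22, "roll": 0, "hand": 0}
    - {"x": 0, "y": 0.5, "z": 22, "roll": 0, "hand": 0}

```text
time: 15.32
tool_pos: [0.6373, 0.0333, 0.2022]
orientation: [0.0, 0.998, -0.065, -0.001]
contact_force: [-0.4, 0.1, -2.5]
finger_gap: 0.095
finger_force: 58.7
```

Emit:
carry_out:
  deltas:
    - {"x": 0, "y": 0, "z": 3, "roll": 0, "hand": 0}
    - {"x": 0, "y": 0, "z": 6, "roll": 0, "hand": 0}
    - {"x": 0, "y": 0, "z": 6, "roll": 0, "hand": 0}

```text
time: 15.57
tool_pos: [0.6379, 0.0334, 0.1971]
orientation: [0.0, 0.998, -0.065, -0.001]
contact_force: [-1.4, 0.9, -2.8]
finger_gap: 0.093
finger_force: 58.8
```

Emit:
carry_out:
  deltas:
    - {"x": 0, "y": 0, "z": 2, "roll": 0, "hand": 0}
    - {"x": 0, "y": 0, "z": 4, "roll": 0, "hand": 0}
    - {"x": 0, "y": 0, "z": 4, "roll": 0, "hand": 0}

```text
time: 15.82
tool_pos: [0.638, 0.0334, 0.1935]
orientation: [0.0, 0.998, -0.065, -0.0]
contact_force: [-0.8, -0.3, -2.7]
finger_gap: 0.093
finger_force: 58.8
```

Emit:
carry_out:
  deltas:
    - {"x": 0, "y": 0, "z": 1, "roll": 0, "hand": 0}
    - {"x": 0, "y": 0, "z": 2, "roll": 0, "hand": 0}
    - {"x": 0, "y": 0, "z": 2, "roll": 0, "hand": 0}

```text
time: 16.07
tool_pos: [0.6381, 0.0334, 0.1917]
orientation: [0.0, 0.998, -0.065, -0.0]
contact_force: [-1.0, 0.5, -2.5]
finger_gap: 0.094
finger_force: 58.8
```

Emit:
carry_out:
  deltas:
    - {"x": 0, "y": 0, "z": 1, "roll": 0, "hand": 0}
    - {"x": 0, "y": 0, "z": 2, "roll": 0, "hand": 0}
    - {"x": 0, "y": 0, "z": 2, "roll": 0, "hand": 0}

```text
time: 16.32
tool_pos: [0.638, 0.0334, 0.1896]
orientation: [0.0, 0.998, -0.065, -0.0]
contact_force: [-0.6, 0.3, -3.1]
finger_gap: 0.095
finger_force: 58.8
```

Emit:
carry_out:
  deltas:
    - {"x": 0, "y": 0, "z": 1, "roll": 0, "hand": 0}
    - {"x": 0, "y": 0, "z": 1.5, "roll": 0, "hand": 0}
    - {"x": 0, "y": 0, "z": 1.5, "roll": 0, "hand": 0}

```text
time: 16.57
tool_pos: [0.6385, 0.0334, 0.189]
orientation: [0.0, 0.998, -0.065, 0.001]
contact_force: [0.6, -0.1, -0.5]
finger_gap: 0.093
finger_force: 59.2
```

Emit:
carry_out:
  deltas:
    - {"x": 0, "y": 0, "z": 1, "roll": 0, "hand": 0}
    - {"x": 0, "y": 0, "z": 1.5, "roll": 0, "hand": 0}
    - {"x": 0, "y": 0, "z": 1.5, "roll": 0, "hand": 0}

```text
time: 16.82
tool_pos: [0.639, 0.0333, 0.1886]
orientation: [-0.0, 0.998, -0.065, 0.001]
contact_force: [-1.4, -1.1, 5.4]
finger_gap: 0.097
finger_force: 60.4
```

Emit:
carry_out:
  deltas:
    - {"x": 0, "y": 0, "z": -0.3, "roll": -0.03, "hand": 0}
    - {"x": 0, "y": 0, "z": -0.3, "roll": -0.06, "hand": 0}
    - {"x": 0, "y": 0, "z": -0.3, "roll": -0.09, "hand": 0}
    - {"x": 0, "y": 0, "z": -0.3, "roll": -0.12, "hand": 0}
    - {"x": 0, "y": 0, "z": -0.3, "roll": -0.15, "hand": 0}
    - {"x": 0, "y": 0, "z": -0.3, "roll": -0.18, "hand": 0}

```text
time: 17.32
tool_pos: [0.6391, 0.0333, 0.1889]
orientation: [0.0, 1.0, 0.025, 0.002]
contact_force: [-0.6, 0.8, 4.7]
finger_gap: 0.095
finger_force: 60.4
```

```bash
python3 -c "
from h import *
go(.638,.0334,.19,-7.5);print(manip.observe()['wrist_torque'])"
```

```text
t 17.32 pos [0.6391 0.0333 0.1889] yaw 2.9 q [ 0.305   0.4164  0.0262  0.0011 -1.1775  1.3163] F [-0.5864  0.785   4.7129] gap 0.095 -> d [-1.1 -0.1 -1.1] roll 0.182
[-0.0216  0.1979 -0.0574]
```

Emit:
carry_out:
  deltas:
    - {"x": 0, "y": 0, "z": 0, "roll": -0.03, "hand": 0}
    - {"x": 0, "y": 0, "z": 0, "roll": -0.06, "hand": 0}
    - {"x": 0, "y": 0, "z": 0, "roll": -0.09, "hand": 0}
    - {"x": 0, "y": 0, "z": 0, "roll": -0.12, "hand": 0}
    - {"x": 0, "y": 0, "z": 0, "roll": -0.15, "hand": 0}
    - {"x": 0, "y": 0, "z": 0, "roll": -0.18, "hand": 0}

```text
time: 17.82
tool_pos: [0.6392, 0.0333, 0.1889]
orientation: [0.0, 0.993, 0.115, 0.002]
contact_force: [-1.0, -0.7, 4.2]
finger_gap: 0.095
finger_force: 60.4
```

Emit:
carry_out:
  deltas:
    - {"x": 0, "y": 0, "z": 0, "roll": -0.03, "hand": 0}
    - {"x": 0, "y": 0, "z": 0, "roll": -0.06, "hand": 0}
    - {"x": 0, "y": 0, "z": 0, "roll": -0.09, "hand": 0}
    - {"x": 0, "y": 0, "z": 0, "roll": -0.12, "hand": 0}
    - {"x": 0, "y": 0, "z": 0, "roll": -0.15, "hand": 0}
    - {"x": 0, "y": 0, "z": 0, "roll": -0.18, "hand": 0}

```text
time: 18.32
tool_pos: [0.6392, 0.0333, 0.1889]
orientation: [0.0, 0.979, 0.204, 0.002]
contact_force: [-0.6, 0.3, 4.9]
finger_gap: 0.093
finger_force: 60.4
```

```bash
python3 -c "
from h import *
go(.638,.0334,.19,-7.5);print(manip.observe()['wrist_torque'])"
```

```text
t 18.32 pos [0.6392 0.0333 0.1889] yaw 23.5 q [ 0.305   0.4164  0.0263  0.0012 -1.1775  1.6763] F [-0.5784  0.3269  4.9117] gap 0.093 -> d [-1.1 -0.6 -1.1] roll 0.542
[-0.0578  0.1556 -0.0706]
```

Emit:
carry_out:
  deltas:
    - {"x": 0, "y": 0, "z": 0, "roll": -0.03, "hand": 0}
    - {"x": 0, "y": 0, "z": 0, "roll": -0.06, "hand": 0}
    - {"x": 0, "y": 0, "z": 0, "roll": -0.09, "hand": 0}
    - {"x": 0, "y": 0, "z": 0, "roll": -0.12, "hand": 0}
    - {"x": 0, "y": 0, "z": 0, "roll": -0.15, "hand": 0}

```text
time: 18.73
tool_pos: [0.6391, 0.0332, 0.1889]
orientation: [0.001, 0.961, 0.277, 0.002]
contact_force: [-0.1, 0.6, 4.9]
finger_gap: 0.093
finger_force: 60.4
```

Emit:
carry_out:
  deltas:
    - {"x": 0, "y": 0, "z": 0, "roll": 0.1, "hand": 0}
    - {"x": 0, "y": 0, "z": 0, "roll": 0.2, "hand": 0}
    - {"x": 0, "y": 0, "z": 0, "roll": 0.3, "hand": 0}
    - {"x": 0, "y": 0, "z": 0, "roll": 0.38, "hand": 0}
    - {"x": 0, "y": 0, "z": 0, "roll": 0.46, "hand": 0}
    - {"x": 0, "y": 0, "z": 0, "roll": 0.54, "hand": 0}
    - {"x": 0, "y": 0, "z": 0, "roll": 0.62, "hand": 0}
    - {"x": 0, "y": 0, "z": 0, "roll": 0.68, "hand": 0}

```text
time: 19.4
tool_pos: [0.6388, 0.0333, 0.1887]
orientation: [0.0, 0.998, -0.062, 0.001]
contact_force: [-2.5, 0.5, 5.9]
finger_gap: 0.094
finger_force: 60.7
```

Emit:
carry_out:
  deltas:
    - {"x": 0, "y": 0, "z": 0, "roll": 0.03, "hand": 0}
    - {"x": 0, "y": 0, "z": 0, "roll": 0.06, "hand": 0}
    - {"x": 0, "y": 0, "z": 0, "roll": 0.09, "hand": 0}
    - {"x": 0, "y": 0, "z": 0, "roll": 0.12, "hand": 0}
    - {"x": 0, "y": 0, "z": 0, "roll": 0.15, "hand": 0}
    - {"x": 0, "y": 0, "z": 0, "roll": 0.18, "hand": 0}

```text
time: 19.9
tool_pos: [0.6382, 0.0334, 0.1874]
orientation: [-0.0, 0.989, -0.151, 0.0]
contact_force: [-0.9, -0.5, -1.8]
finger_gap: 0.09
finger_force: 59.0
```

The force fell away and z dropped, so the key has found the slot. I push it down gently.

Emit:
carry_out:
  deltas:
    - {"x": 0, "y": 0, "z": 1, "roll": 0, "hand": 0}
    - {"x": 0, "y": 0, "z": 2, "roll": 0, "hand": 0}
    - {"x": 0, "y": 0, "z": 2, "roll": 0, "hand": 0}

```text
time: 20.15
tool_pos: [0.6376, 0.0334, 0.184]
orientation: [0.0, 0.989, -0.15, -0.001]
contact_force: [0.6, -0.2, -1.7]
finger_gap: 0.096
finger_force: 58.8
```

```bash
python3 -c "
from h import *
go(.638,.0334,.176,-76.3);print(manip.observe()['wrist_torque'])"
```

```text
t 20.15 pos [0.6376 0.0334 0.184 ] yaw -17.2 q [ 0.305   0.42    0.0201 -0.0006 -1.1728  0.9656] F [ 0.6445 -0.215  -1.7321] gap 0.096 -> d [ 0.4 -0.1  8. ] roll 1.031
[-0.0107 -0.0308 -0.0284]
```

Emit:
carry_out:
  deltas:
    - {"x": 0, "y": 0, "z": 2, "roll": 0, "hand": 0}
    - {"x": 0, "y": 0, "z": 4, "roll": 0, "hand": 0}
    - {"x": 0, "y": 0, "z": 5, "roll": 0, "hand": 0}
    - {"x": 0, "y": 0, "z": 5, "roll": 0, "hand": 0}

```text
time: 20.48
tool_pos: [0.6379, 0.0334, 0.1796]
orientation: [0.0, 0.989, -0.15, -0.001]
contact_force: [0.4, 0.4, -3.2]
finger_gap: 0.094
finger_force: 58.8
```

Emit:
carry_out:
  deltas:
    - {"x": 0, "y": 0, "z": 1, "roll": 0, "hand": 0}
    - {"x": 0, "y": 0, "z": 2, "roll": 0, "hand": 0}
    - {"x": 0, "y": 0, "z": 2, "roll": 0, "hand": 0}

```text
time: 20.73
tool_pos: [0.6381, 0.0334, 0.178]
orientation: [0.0, 0.989, -0.15, -0.0]
contact_force: [-0.1, 0.8, -2.0]
finger_gap: 0.094
finger_force: 58.8
```

Emit:
carry_out:
  deltas:
    - {"x": 0, "y": 0, "z": 1, "roll": 0, "hand": 0}
    - {"x": 0, "y": 0, "z": 1.5, "roll": 0, "hand": 0}
    - {"x": 0, "y": 0, "z": 1.5, "roll": 0, "hand": 0}

```text
time: 20.98
tool_pos: [0.6381, 0.0334, 0.1766]
orientation: [0.0, 0.989, -0.15, -0.0]
contact_force: [0.3, -0.1, -2.3]
finger_gap: 0.095
finger_force: 58.8
```

Emit:
carry_out:
  deltas:
    - {"x": 0, "y": 0, "z": 0, "roll": 0.05, "hand": 0}
    - {"x": 0, "y": 0, "z": 0, "roll": 0.1, "hand": 0}
    - {"x": 0, "y": 0, "z": 0, "roll": 0.16, "hand": 0}
    - {"x": 0, "y": 0, "z": 0, "roll": 0.22, "hand": 0}
    - {"x": 0, "y": 0, "z": 0, "roll": 0.28, "hand": 0}
    - {"x": 0, "y": 0, "z": 0, "roll": 0.34, "hand": 0}
    - {"x": 0, "y": 0, "z": 0, "roll": 0.4, "hand": 0}

```text
time: 21.57
tool_pos: [0.6381, 0.0333, 0.1767]
orientation: [0.0, 0.939, -0.344, -0.0]
contact_force: [-0.1, -0.0, -2.3]
finger_gap: 0.093
finger_force: 59.7
```

```bash
python3 -c "
from h import *
go(.638,.0334,.176,-76.3);print(manip.observe()['wrist_torque'])"
```

```text
t 21.57 pos [0.6381 0.0333 0.1767] yaw -40.3 q [ 0.305   0.425   0.0089  0.0004 -1.155   0.5628] F [-0.0861 -0.0255 -2.2841] gap 0.093 -> d [-0.2 -0.   0.7] roll 0.629
[-0.1284 -0.0198  0.2721]
```

Torque is about 0.25 N m, so the cam is turning with the key.

Emit:
carry_out:
  deltas:
    - {"x": 0, "y": 0, "z": 0, "roll": 0.06, "hand": 0}
    - {"x": 0, "y": 0, "z": 0, "roll": 0.12, "hand": 0}
    - {"x": 0, "y": 0, "z": 0, "roll": 0.18, "hand": 0}
    - {"x": 0, "y": 0, "z": 0, "roll": 0.24, "hand": 0}
    - {"x": 0, "y": 0, "z": 0, "roll": 0.3, "hand": 0}
    - {"x": 0, "y": 0, "z": 0, "roll": 0.36, "hand": 0}
    - {"x": 0, "y": 0, "z": 0, "roll": 0.42, "hand": 0}
    - {"x": 0, "y": 0, "z": 0, "roll": 0.48, "hand": 0}

```text
time: 22.23
tool_pos: [0.6381, 0.0331, 0.1768]
orientation: [0.0, 0.83, -0.558, 0.0]
contact_force: [-0.1, -0.7, -2.0]
finger_gap: 0.093
finger_force: 59.8
```

Emit:
carry_out:
  deltas:
    - {"x": 0, "y": 0, "z": 0, "roll": 0.04, "hand": 0}
    - {"x": 0, "y": 0, "z": 0, "roll": 0.08, "hand": 0}
    - {"x": 0, "y": 0, "z": 0, "roll": 0.11, "hand": 0}
    - {"x": 0, "y": 0, "z": 0, "roll": 0.14, "hand": 0}

```text
time: 22.57
tool_pos: [0.6381, 0.033, 0.1767]
orientation: [0.0, 0.79, -0.614, 0.0]
contact_force: [-0.4, -0.2, -1.4]
finger_gap: 0.095
finger_force: 59.8
```

```bash
python3 -c "
from h import *
go(.638,.0334,.176,-76.3);print(manip.observe()['wrist_torque'])"
```

```text
t 22.57 pos [0.6381 0.033  0.1767] yaw -75.7 q [ 0.3048  0.425   0.0088  0.0006 -1.1552 -0.0558] F [-0.3771 -0.1829 -1.3965] gap 0.095 -> d [-0.4 -0.   0.7] roll 0.01
[-0.3045  0.022   0.2027]
```

Emit:
carry_out:
  deltas:
    - {"x": 0, "y": 0, "z": 0, "roll": 0.03, "hand": 0}
    - {"x": 0, "y": 0, "z": 0, "roll": 0.05, "hand": 0}
    - {"x": 0, "y": 0, "z": 0, "roll": 0.05, "hand": 0}

```text
time: 22.82
tool_pos: [0.6381, 0.0331, 0.1767]
orientation: [0.0, 0.774, -0.633, 0.0]
contact_force: [0.0, -1.8, -2.4]
finger_gap: 0.093
finger_force: 59.7
```

```bash
python3 -c "
from h import *
go(.638,.0334,.176,-76.3);print(manip.observe()['wrist_torque'])"
```

```text
t 22.82 pos [0.6381 0.0331 0.1767] yaw -78.5 q [ 0.3049  0.425   0.0089  0.0004 -1.1552 -0.105 ] F [ 0.0329 -1.7585 -2.3671] gap 0.093 -> d [-0.3  0.   0.7] roll -0.039
[-0.2957  0.0392  0.2117]
```

Emit:
carry_out:
  deltas:
    - {"x": 0, "y": 0, "z": 0, "roll": 0, "hand": 15}
    - {"x": 0, "y": 0, "z": 0, "roll": 0, "hand": 25}
    - {"x": 0, "y": 0, "z": 0, "roll": 0, "hand": 40}
    - {"x": 0, "y": 0, "z": 0, "roll": 0, "hand": 50}
    - {"x": 0, "y": 0, "z": 0, "roll": 0, "hand": 50}
    - {"x": 0, "y": 0, "z": 0, "roll": 0, "hand": 50}

```text
time: 23.32
tool_pos: [0.6384, 0.0335, 0.177]
orientation: [-0.0, 0.774, -0.633, 0.0]
contact_force: [-0.0, 0.7, -0.1]
finger_gap: 0.5
finger_force: 0.0
```

Emit:
carry_out:
  deltas:
    - {"x": 0, "y": 0, "z": -10, "roll": 0, "hand": 50}
    - {"x": 0, "y": 0, "z": -30, "roll": 0, "hand": 50}
    - {"x": 0, "y": 0, "z": -60, "roll": 0, "hand": 50}
    - {"x": 0, "y": 0, "z": -90, "roll": 0, "hand": 50}
    - {"x": 0, "y": 0, "z": -110, "roll": 0, "hand": 50}
    - {"x": 0, "y": 0, "z": -110, "roll": 0, "hand": 50}

```text
time: 23.82
tool_pos: [0.6407, 0.0333, 0.294]
orientation: [-0.004, 0.774, -0.633, 0.004]
contact_force: [0.6, -0.2, 1.4]
finger_gap: 0.498
finger_force: 0.0
```

Run:
```python
from h import *
go(.638,.0334,.176,-76.3)
s=manip.observe(); p=manip.get_image('wrist'); f=p['frame'].astype(int)
m=((f[...,2]>90)&(f[...,1]<f[...,2]*.42)&(f[...,0]<f[...,2]*.42)).astype(np.uint8)
n,l,st,c=cv2.connectedComponentsWithStats(m)
for i in range(1,n):
    if st[i][4]<100: continue
    r=cv2.boxPoints(cv2.minAreaRect(cv2.findContours((l==i).astype(np.uint8),0,2)[0][0]))
    for z in (.208,.221):
        P=np.array([atz(p,u,z,s)[:2] for u in r]); e=P[1]-P[0]; g=P[2]-P[1]
        print(st[i],z,P.mean(0),np.linalg.norm(e),np.linalg.norm(g),np.degrees(np.arctan2(e[1],e[0]))%180,np.degrees(np.arctan2(g[1],g[0]))%180)
```

```text
t 23.82 pos [0.6407 0.0333 0.294 ] yaw -78.5 q [ 0.305   0.3633  0.2039  0.0025 -1.3995 -0.105 ] F [ 0.6121 -0.2039  1.4083] gap 0.498 -> d [ -0.8   4.1 117.9] roll -0.039
[315 166  16  61 761] 0.208 [0.6385 0.033 ] 0.01072416987356314 0.05180334644781576 14.64060653285037 104.95500853988665
[315 166  16  61 761] 0.221 [0.6393 0.0293] 0.010186350953694656 0.04920539992509067 14.640606532850427 104.95500853988665
```

Run:
```python
from h import *
t=manip.get_image('top')
for f in (cv2.imread('pics/top0.png'),t['frame']):
    f=f[150:225,250:340].astype(int); m=(f[...,1]>140)&(f[...,0]<120)&(f[...,1]>.85*f[...,2])
    y,x=np.nonzero(m); 
    if len(x): u=(x.mean()+250,y.mean()+150); print(len(x),u,atz(t,u,.064), y.max()+150)
```

```text
181 (np.float64(291.22651933701655), np.float64(210.49171270718233)) [0.5131 0.0502 0.064 ] 216
65 (np.float64(304.87692307692305), np.float64(198.69230769230768)) [0.5392 0.0186 0.064 ] 203
```

```bash
python3 -c "
from h import *
print(manip.close_job())"
```

```text
the job is handed in; nothing more can be done
None
```

The drawer is shut and the red key is in the slot, turned clockwise to about 67° from the cabinet's x axis (locked from 57°) and released; I handed the job in at about 24 s, and it returned no verdict.

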